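# Bring the grow lamp in by one hole

## Task

The grow lamp hangs too far out along its telescoping boom: shorten the boom by one hole, so that the lamp comes in over the little tree in the brown pot. Squeeze the sprung brass button in, slide the black sleeve towards the post until the button clicks out through the next hole, and let go. Go by feel and never force the sleeve against the button, and leave the pot and the other things on the bench where they are.

Things in the scene. Friction and masses are not known exactly. Their poses are not given: they have to be found in the camera images.
- lamp_stand: grow-lamp stand, screwed to the bench. Origin: under the post, on the bench; z up; the boom runs level from the post's top along the stand's +y; the button sticks out to its +x. Springy: at the button it gives about 0.8 mm per N sideways and 0.15 mm per N along the boom. The lamp, a 120 mm disc, hangs under the boom's outer end, underside 152 mm above the bench
- boom_elbow (a point): centre of the 36 mm black elbow on top of the post, on the boom's axis, 200 mm above the bench. From it a fixed steel tube, 20 mm square, runs out 200 mm along the stand's +y; the sleeve slides over this tube
- sleeve_end (a point): centre of the sleeve's outer end cap, on the boom's axis, 366 mm from boom_elbow at the start. The level line from boom_elbow to sleeve_end is the boom's axis
- button_tip (a point): rounded tip of the brass button (10 mm across), 164 mm from boom_elbow along the boom. Carried by the fixed inner tube, it points level along the stand's +x, at right angles to the boom, at the height of its axis. Out, its tip is 18 mm from the axis and stands 5 mm proud of the sleeve
- snap_button (a joint): how far the button is pressed in, m: 0 = out, locking the sleeve; 0.005 = flush with the sleeve's outside; 0.007 = under the sleeve's wall between holes. Spring: 2.5 N to start, 3.5 N at flush. Squeezed flush between two flat fingers (some 15 N), its round end lets the sleeve ride over it with about 10 N along the boom; between holes it stays in by itself. Pressed less than 2 mm it locks solidly
- boom_sleeve (a joint): how far the sleeve is slid in towards the post (along the stand's -y), m: 0 = at the start, in the present hole with about 1.2 mm of play each way; 0.033 to 0.053 = next hole; 0.088 = the hole after that; -0.032 = one hole farther out. It slides with about 3 N of friction
- sleeve_tube: the sliding sleeve with its lamp: black tube, 26 mm square outside, 244 mm long, inner end 116 mm from the elbow at the start. Origin: boom's axis, at the hole the button is in at the start. Holes (12.5 mm, in the side facing the stand's +x): this one, one 32 mm nearer the post, the next one farther out by 33 to 53 mm (drilled by hand, unevenly: go by the click), one 88 mm farther out
- button_cap: the brass button itself. Origin at the centre of its round end, 5 mm behind the tip; axes as those of lamp_stand
- pot: brown glazed pot, 100 mm across and 60 mm high, with a little tree up to 125 mm above the bench; stands under the boom's outer part, about 287 mm from the post. Origin: centre of its underside. Bystander
- tweezers: bamboo tweezers, 190 mm long, 17 mm wide, 9 mm high, lying on the bench beside the boom. Origin: underside, about the middle; x runs to the tips. Bystander
- root_hook: stainless root hook, 200 mm long, 13 mm high, lying on the bench beside the boom; handle to -x, hooked tip to +x bent to +y. Origin: underside, about the middle. Bystander
- acrylic_case: clear acrylic case with lid, 96 x 146 mm and 80 mm high with its knob, six tiny clay pots inside, right of the stand. Origin: centre of its underside. Bystander

How it is judged:
On the way, in this order (a step that is already met when the one before it is completed fails the run):
1. the button is squeezed in and the sleeve has started in over it, out of the old hole (value of joint snap_button above 0.005 m and value of joint boom_sleeve above 0.008 m), for 0.05 s.
2. the button has clicked out through the next hole (value of joint snap_button below 0.0015 m and value of joint boom_sleeve between 0.029 and 0.057 m), for 0.2 s.
At the end, for the whole second after the job is handed in: the button is fully out (within 1.5 mm) in the next hole towards the lamp, the sleeve having come in by that one hole (29 to 57 mm); the sleeve is let go and still; pot (upright), tweezers, root hook and case are within 20 mm of where they were (all of step 2 and linear speed of sleeve_tube below 0.02 m/s and distance of each of pot, tweezers, root_hook, acrylic_case from where it was at the start of the episode below 0.02 m and angle between pot's own z axis and vertical below 0.15 rad); the robot touches nothing.
It fails at once if the sleeve is forced against the button: more than 12 N between them (the button or its hole would be damaged) (contact force between button_cap and sleeve_tube above 12 N).
It fails at once if the pot, tweezers, root hook or acrylic case is shifted by more than 20 mm (distance of any of pot, tweezers, root_hook, acrylic_case from where it was at the start of the episode above 0.02 m).
It also fails if it takes over 35 s, if anything falls off the work surface, if the arm or the gripper's body presses on something with over 40 N, if the wrist force passes 120 N, or if a joint passes its speed limit or range.

## Robot

A 6-joint arm with a two-finger parallel gripper is mounted at the origin on the work surface. World frame = base frame: x ahead of the robot, y to its left, z up, the work surface at z = 0. Lengths are in m, angles in rad, forces in N, time in s.
With the tool pointing down it reaches from about 0.3 to 1 m from the base axis. Payload 5.1 kg.
Tool frame: the origin (TCP) lies midway between the tips of the shut fingers; the grasp point (between the pads) lies 19 mm behind it; z points along the fingers, y is the line along which they close (so a half turn about z gives the same grasp; the last joint's range is limited). The gripper opens to 95 mm and grips with 3 to 60 N. Pads are 20 mm wide; open, the fingers measure 119 mm over their backs; the gripper's body (75 mm by 180 mm) begins 59 mm behind the grasp point.
Start: joints at [-1.254, 0.124, 1.65, -0, 1.367, -0.083], TCP at [0.253, -0.599, 0.191] pointing down, gripper open.
Joint ranges: [-2.61, 2.61], [-1.02, 2.33], [0.03, 2.71], [-1.35, 4.49], [0.32, 2.68], [-2.91, 2.91]. Speed limits (rad/s): [2.57, 2.57, 3.14, 3.14, 3.14, 3.14].

## Interface

Orientations are given as a unit quaternion [w, x, y, z].
In Python, from station import manip, optics, spotter gives the robot as it stands.
- The arm moves only by the tool servo_tool, never from a script. Its argument "rows" is a list of rows, each an object of numbers: "dx", "dy", "dz": the shift along the tool's x, y, z in m; "wx", "wy", "wz": the turn, a rotation vector about the tool's x, y, z in rad; "fingers": the closure in counts, from 0 (fully open) to 255 (shut). In form: [{"dx": .., "dy": .., "dz": .., "wx": .., "wy": .., "wz": .., "fingers": ..}, ...]. A call has exactly 8 rows; each row is the pose to reach, as a shift and turn from the pose commanded when the call began, along the tool's axes at that moment; what a row does not reach only later rows make up. A row lasts 1/10 s, in which the tool goes at most 50 mm and 8.59 degrees, less where a joint would pass 70% of its speed; a pose out of reach is approached as far as the arm can. A call with a gripper value outside its range is refused whole. The fingers move at their own pace and stop on an object; "force" is the grip in N (left out, the last holds). Time passes only in rows, so rows that repeat a pose let the fingers close, or fill a call up. It gives the time, the measured TCP pose, the force, the opening and the grip force at its end, in the units of the state.
- manip.state(): the state, without advancing time (a new reading comes with each control period).
- optics.camera(name): name is "scene" or "top"; returns the picture (400x640x3 uint8, blue, green, red); there is no depth.
- optics.camera_model(name): a dict with "K" (3x3 intrinsics, pixels), "R" (3x3) and "t" (3): a world point X has camera coordinates R X + t. Camera axes: x right, y down, z forward; pixel columns grow to the right and rows downward; lengths in m; the calibration is good to about 2 mm. A picture is of the moment at which its call begins. camera_model takes no time and is no camera call.
- manip.finish_job(): hands the job in; it is judged then, once.
Trained networks look in the newest picture that a camera, given by its name, has taken for a name from the list of things; names that differ only in an ending like _2 or _b are one class to them, and where a whole thing is asked for, a point or a joint stands for the part that bears it (a point fixed in the world has none). Each returns a list of dicts, best first, with "conf" (0 to 1); they miss things now and then, are a little off and sometimes report something else, mostly with a low value. They report only what shows in the picture. A call takes as long as a camera call.
- spotter.trace(camera, name): "mask" (400x640 bool, what is visible of it) and "xy" ([column, row] in pixels, amid what is visible of it).
- spotter.spot_point(camera, name): "xy" ([column, row] in pixels: a listed point, or the origin of a listed thing).
The state is a dict: "t": time; "q": joint angles; "joint_vel": joint speeds; "joint_efforts": joint torques, N m; "eef_pos": TCP position; "tcp_rot": TCP orientation; "ft_force": force on the tool from outside, world axes, zero at the start; "torque": the same for the moment, N m; "opening": finger opening in m; "grip_force": force on a finger pad.
Only numpy, scipy, OpenCV 4.12 (cv2) and the standard library are available. Lean on these libraries where they do the work, as an engineer would, in place of code of your own. Each camera call takes 0.05 s, during which the arm holds its last target. There are 200 camera calls.

## Working session

There is one attempt and no reset: what is moved stays moved. The work goes in short steps, Python scripts to look and compute and a tool call to move; the robot and the scene stay as the last step left them, time stands still between calls to the robot, and variables do not carry over. Pictures are saved under pics/ and viewed, at most 10 in all, crops included, and the job is handed in when it is done.

Besides the shell and the picture viewer there is one more tool, called after "Call:" as name(argument=value, ...) on one line, values as JSON. servo_tool: Moves the arm, as the interface text tells. Its arguments: {"type":"object","properties":{"rows":{"type":"array"},"force":{"type":"number"}},"required":["rows"]}

```bash
mkdir -p pics; cat > h.py <<'E'
import numpy as np, cv2
from station import manip, optics, spotter
def ray(cam,xy):
    m=optics.camera_model(cam);K,R,t=map(np.array,(m["K"],m["R"],m["t"]))
    d=R.T@np.linalg.inv(K)@np.array([xy[0],xy[1],1.]);return -R.T@t,d/np.linalg.norm(d)
def atz(cam,xy,z):
    o,d=ray(cam,xy);return o+d*(z-o[2])/d[2]
def tri(a,b):
    A=np.zeros((3,3));v=np.zeros(3)
    for o,d in (a,b):
        P=np.eye(3)-np.outer(d,d);A+=P;v+=P@o
    return np.linalg.solve(A,v)
E
python3 - <<'E'
from h import *
np.set_printoptions(precision=4,suppress=True)
for c in("scene","top"): cv2.imwrite(f"pics/{c}0.png",optics.camera(c))
for n,z in(("boom_elbow",.2),("sleeve_end",.2),("button_tip",.2),("lamp_stand",0),("pot",0),("tweezers",0),("root_hook",0),("acrylic_case",0)):
    for c in("scene","top"):
        for r in spotter.spot_point(c,n)[:2]: print(n,c,round(r["conf"],2),np.array(r["xy"]),atz(c,r["xy"],z))
s=manip.state();print(s)
E
```

```text
boom_elbow scene 0.65 [271.3 200.7] [ 0.5144 -0.1861  0.2   ]
boom_elbow top 0.79 [363.4 223.2] [ 0.5095 -0.1828  0.2   ]
sleeve_end scene 0.55 [353.  110.9] [0.4954 0.1799 0.2   ]
sleeve_end top 0.57 [196.5 230.8] [0.4912 0.1852 0.2   ]
button_tip top 0.51 [363.7 221.2] [ 0.514  -0.1835  0.2   ]
lamp_stand scene 0.64 [271.1 249.6] [ 0.5061 -0.2005  0.    ]
lamp_stand top 0.73 [355.5 227. ] [ 0.5217 -0.1819  0.    ]
pot scene 0.63 [335.6 179.6] [ 0.5056  0.0974 -0.    ]
pot top 0.93 [250.  237.3] [0.4934 0.0964 0.    ]
tweezers scene 0.9 [347.2 230.4] [ 0.6331 -0.0327  0.    ]
tweezers top 0.77 [300.7 187.4] [ 0.6277 -0.0359  0.    ]
root_hook scene 0.62 [282.2 192.7] [ 0.4099 -0.035   0.    ]
root_hook top 0.85 [297.3 277.6] [ 0.3888 -0.0292  0.    ]
acrylic_case scene 0.82 [201.8 302.3] [ 0.4665 -0.4111  0.    ]
acrylic_case scene 0.39 [335.2 177.3] [0.4996 0.1041 0.    ]
acrylic_case top 0.89 [442.2 246.7] [ 0.4704 -0.4102  0.    ]
{'t': 0.9, 'q': array([-1.2536,  0.1238,  1.6503,  0.    ,  1.3676, -0.0826]), 'joint_vel': array([-0.0017,  0.0005, -0.0003,  0.0005,  0.0006, -0.    ]), 'joint_efforts': array([  0.0012, -41.758 , -36.023 ,   0.0776,   0.0428,   0.    ]), 'eef_pos': array([ 0.253 , -0.5987,  0.1907]), 'tcp_rot': array([-0.    ,  0.9801,  0.1986, -0.    ]), 'ft_force': array([ 0.046 , -0.0769, -0.6037]), 'torque': array([-0.0337,  0.0081, -0.0204]), 'grip_force': 0.0, 'opening': 0.09501436106348214}
```

View pics/scene0.png

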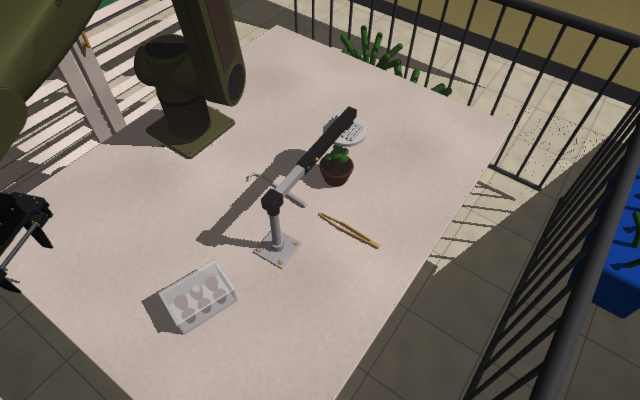

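View pics/top0.png

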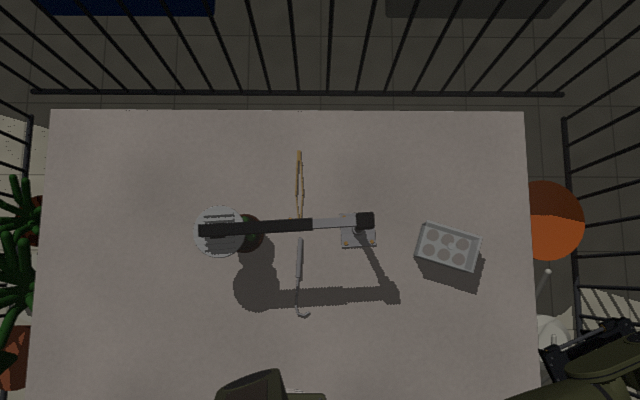

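The top view shows the boom running from elbow (364,222) to cap (198,230). In the scene view there's an orange dot, the button, at about (317,158). The boom is turned about +3° from world y, so I'll approach above the button.

Call:
servo_tool(rows=[{"dx":0,"dy":0,"dz":-0.05,"wz":-0.14,"fingers":0},{"dx":0.02,"dy":-0.02,"dz":-0.09,"wz":-0.28,"fingers":0},{"dx":0.05,"dy":-0.05,"dz":-0.11,"wz":-0.42,"fingers":0},{"dx":0.085,"dy":-0.08,"dz":-0.11,"wz":-0.56,"fingers":0},{"dx":0.12,"dy":-0.115,"dz":-0.11,"wz":-0.7,"fingers":0},{"dx":0.155,"dy":-0.148,"dz":-0.11,"wz":-0.84,"fingers":0},{"dx":0.19,"dy":-0.18,"dz":-0.11,"wz":-0.98,"fingers":0},{"dx":0.225,"dy":-0.215,"dz":-0.11,"wz":-1.12,"fingers":0}])

```text
schema error: expected keys dx, dy, dz, wx, wy, wz, fingers
```

```bash
cat >> h.py <<'E'
from scipy.spatial.transform import Rotation as Ro
np.set_printoptions(precision=4,suppress=True)
def Rt(s): w,x,y,z=s["tcp_rot"];return Ro.from_quat([x,y,z,w])
def goal(p,th):
    s=manip.state();R=Rt(s);G=Ro.from_matrix(np.array([[np.cos(th),np.sin(th),0],[np.sin(th),-np.cos(th),0],[0,0,-1]]))
    print("t",s["t"],"tcp",s["eef_pos"],"F",s["ft_force"],"open",s["opening"],"grip",s["grip_force"])
    print("shift",R.inv().apply(np.array(p)-s["eef_pos"]),"rot",(R.inv()*G).as_rotvec())
E
python3 - <<'E'
from h import *
goal([.5035,-.020,.30],1.623)
def pr(c,X):
    m=optics.camera_model(c);p=np.array(m["K"])@(np.array(m["R"])@X+np.array(m["t"]));return p[:2]/p[2]
for c in("scene","top"):
    im=optics.camera(c);b=pr(c,np.array([.5215,-.0193,.2]));print(c,b)
    h=cv2.cvtColor(im,cv2.COLOR_BGR2HSV);m=cv2.inRange(h,(5,110,70),(25,255,255))
    u,v=b.astype(int);k=m[v-12:v+13,u-12:u+13];ys,xs=np.nonzero(k);print(len(xs),xs.mean()+u-12 if len(xs) else 0,ys.mean()+v-12 if len(xs) else 0)
    if c=="scene": cv2.imwrite("pics/b.png",cv2.resize(im[110:210,260:380],None,fx=5,fy=5))
    print([(r["conf"],r["xy"]) for r in spotter.spot_point(c,"button_tip")])
E
```

```text
t 0.9 tcp [ 0.253  -0.5987  0.1907] F [ 0.046  -0.0769 -0.6037] open 0.09501436106348214 grip 0.0
shift [ 0.456  -0.4356 -0.1093] rot [-0.     -0.     -1.2232]
scene [317.4135 158.5295]
12 316.5 158.5
[]
top [289.594  217.5312]
15 297.26666666666665 211.06666666666666
[]
```

View pics/b.png

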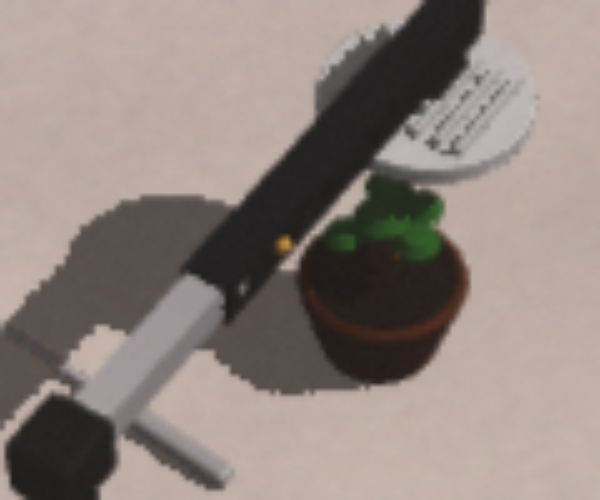

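The crop shows the brass button at about (317,159) in the full picture, within 1 px of the prediction. I'll move now, this time with all the keys.

Call:
servo_tool(rows=[{"dx":0,"dy":0,"dz":-0.05,"wx":0,"wy":0,"wz":-0.14,"fingers":0},{"dx":0.02,"dy":-0.02,"dz":-0.09,"wx":0,"wy":0,"wz":-0.28,"fingers":0},{"dx":0.05,"dy":-0.05,"dz":-0.11,"wx":0,"wy":0,"wz":-0.42,"fingers":0},{"dx":0.085,"dy":-0.08,"dz":-0.11,"wx":0,"wy":0,"wz":-0.56,"fingers":0},{"dx":0.12,"dy":-0.115,"dz":-0.11,"wx":0,"wy":0,"wz":-0.7,"fingers":0},{"dx":0.155,"dy":-0.148,"dz":-0.11,"wx":0,"wy":0,"wz":-0.84,"fingers":0},{"dx":0.19,"dy":-0.18,"dz":-0.11,"wx":0,"wy":0,"wz":-0.98,"fingers":0},{"dx":0.225,"dy":-0.215,"dz":-0.11,"wx":0,"wy":0,"wz":-1.12,"fingers":0}])

```text
t: 1.9
eef_pos: [0.3769, -0.3114, 0.3008]
tcp_rot: [0.0, 0.723, 0.691, 0.0]
ft_force: [0.4, -0.4, 0.1]
opening: 0.0951
grip_force: 0.0
```

```bash
python3 -c "
from h import *
goal([.5035,-.020,.30],1.623)"
```

```text
t 1.9 tcp [ 0.3769 -0.3114  0.3008] F [ 0.4004 -0.3574  0.1047] open 0.09506783482527481 grip 0.0
shift [0.2969 0.1131 0.0008] rot [ 0.0006  0.0005 -0.0981]
```

Call:
servo_tool(rows=[{"dx":0.04,"dy":0.015,"dz":0,"wx":0,"wy":0,"wz":-0.05,"fingers":0},{"dx":0.085,"dy":0.032,"dz":0,"wx":0,"wy":0,"wz":-0.098,"fingers":0},{"dx":0.13,"dy":0.05,"dz":0,"wx":0,"wy":0,"wz":-0.098,"fingers":0},{"dx":0.175,"dy":0.067,"dz":0,"wx":0,"wy":0,"wz":-0.098,"fingers":0},{"dx":0.22,"dy":0.084,"dz":0,"wx":0,"wy":0,"wz":-0.098,"fingers":0},{"dx":0.26,"dy":0.1,"dz":0,"wx":0,"wy":0,"wz":-0.098,"fingers":0},{"dx":0.297,"dy":0.113,"dz":0,"wx":0,"wy":0,"wz":-0.098,"fingers":0},{"dx":0.297,"dy":0.113,"dz":0,"wx":0,"wy":0,"wz":-0.098,"fingers":0}])

```text
t: 2.7
eef_pos: [0.5053, -0.0186, 0.3005]
tcp_rot: [-0.0, 0.688, 0.726, 0.0]
ft_force: [0.1, 0.1, -0.5]
opening: 0.0949
grip_force: 0.0
```

```bash
python3 -c "
from h import *
goal([.5035,-.020,.181],1.623)"
```

```text
t 2.7 tcp [ 0.5053 -0.0186  0.3005] F [ 0.0651  0.0588 -0.4773] open 0.09492619850994684 grip 0.0
shift [-0.0014 -0.0019  0.1195] rot [ 0.     -0.0012  0.0006]
```

Call:
servo_tool(force=3, rows=[{"dx":-0.0014,"dy":-0.0019,"dz":0.03,"wx":0,"wy":0,"wz":0,"fingers":0},{"dx":-0.0014,"dy":-0.0019,"dz":0.07,"wx":0,"wy":0,"wz":0,"fingers":0},{"dx":-0.0014,"dy":-0.0019,"dz":0.1,"wx":0,"wy":0,"wz":0,"fingers":0},{"dx":-0.0014,"dy":-0.0019,"dz":0.1195,"wx":0,"wy":0,"wz":0,"fingers":0},{"dx":-0.0014,"dy":-0.0019,"dz":0.1195,"wx":0,"wy":0,"wz":0,"fingers":120},{"dx":-0.0014,"dy":-0.0019,"dz":0.1195,"wx":0,"wy":0,"wz":0,"fingers":120},{"dx":-0.0014,"dy":-0.0019,"dz":0.1195,"wx":0,"wy":0,"wz":0,"fingers":120},{"dx":-0.0014,"dy":-0.0019,"dz":0.1195,"wx":0,"wy":0,"wz":0,"fingers":120}])

```text
t: 3.5
eef_pos: [0.5038, -0.0241, 0.1832]
tcp_rot: [0.001, 0.69, 0.723, 0.001]
ft_force: [-0.5, -0.2, -0.6]
opening: 0.0687
grip_force: 0.0
```

```bash
python3 -c "
from h import *
im=optics.camera('scene');cv2.imwrite('pics/c.png',cv2.resize(im[90:210,250:390],None,fx=5,fy=5))
goal([.5035,-.020,.181],1.623)"
```

```text
t 3.55 tcp [ 0.5036 -0.024   0.1829] F [-0.0017  1.1715  0.2521] open 0.06442519789299692 grip 0.0
shift [0.004  0.0001 0.0019] rot [ 0.0028  0.0006 -0.0053]
```

View pics/c.png

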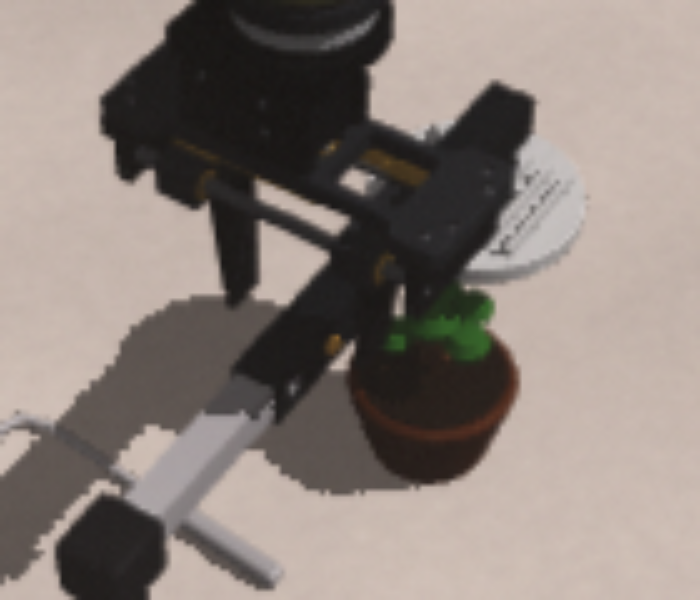

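The picture shows the fingers straddling the sleeve, the button visible at crop (333,343) and the +x finger just outside it. The arm is still settling, so I'll close gently.

Call:
servo_tool(force=3, rows=[{"dx":0,"dy":0,"dz":0,"wx":0,"wy":0,"wz":0,"fingers":140},{"dx":0,"dy":0,"dz":0,"wx":0,"wy":0,"wz":0,"fingers":140},{"dx":0,"dy":0,"dz":0,"wx":0,"wy":0,"wz":0,"fingers":140},{"dx":0,"dy":0,"dz":0,"wx":0,"wy":0,"wz":0,"fingers":140},{"dx":0,"dy":0,"dz":0,"wx":0,"wy":0,"wz":0,"fingers":140},{"dx":0,"dy":0,"dz":0,"wx":0,"wy":0,"wz":0,"fingers":140},{"dx":0,"dy":0,"dz":0,"wx":0,"wy":0,"wz":0,"fingers":140},{"dx":0,"dy":0,"dz":0,"wx":0,"wy":0,"wz":0,"fingers":140}])

```text
t: 4.35
eef_pos: [0.5027, -0.0238, 0.1811]
tcp_rot: [-0.0, 0.69, 0.724, -0.0]
ft_force: [0.2, -1.1, 0.2]
opening: 0.0431
grip_force: 0.0
```

```bash
python3 - <<'E'
from h import *
im=optics.camera('scene');im2=optics.camera('top')
goal([.5035,-.020,.181],1.623)
s=manip.state();p=s["eef_pos"];R=Rt(s);o=s["opening"]
def pr(c,X):
    m=optics.camera_model(c);q=np.array(m["K"])@(np.array(m["R"])@X+np.array(m["t"]));return q[:2]/q[2]
def dr(im,c,u0,v0,w,h,k):
    a=cv2.resize(im[v0:v0+h,u0:u0+w],None,fx=k,fy=k)
    for sx in(-.01,.01):
        for sy in(-o/2,o/2):
            q=(pr(c,p+R.apply([sx,sy,0]))-[u0,v0])*k;cv2.circle(a,tuple(int(i) for i in q),3,(0,255,0),-1)
    return a
a=dr(im,'scene',285,125,70,60,6);b=dr(im2,'top',260,190,70,60,5)
b=cv2.resize(b,(420,360));cv2.imwrite('pics/d.png',np.hstack([a,b])[:, :800])
E
```

```text
t 4.45 tcp [ 0.5027 -0.0238  0.1811] F [-0.0886  0.4893  0.2712] open 0.04281057591993596 grip 0.0
shift [0.0037 0.001  0.0001] rot [-0.      0.     -0.0052]
```

View pics/d.png

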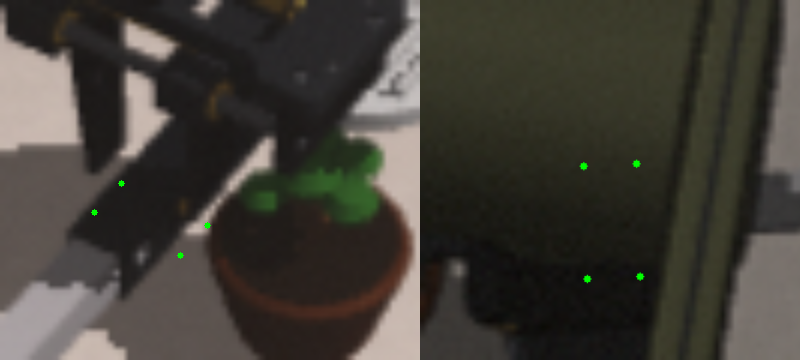

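The -x finger shows at crop (95,170) and the dim button at (185,205). The +x finger is lost in the dark. I'll shift 6 mm along the boom, look again with the picture brightened, then close by feel.

Call:
servo_tool(force=3, rows=[{"dx":0.003,"dy":0.001,"dz":0,"wx":0,"wy":0,"wz":0,"fingers":155},{"dx":0.006,"dy":0.001,"dz":0,"wx":0,"wy":0,"wz":0,"fingers":155},{"dx":0.006,"dy":0.001,"dz":0,"wx":0,"wy":0,"wz":0,"fingers":155},{"dx":0.006,"dy":0.001,"dz":0,"wx":0,"wy":0,"wz":0,"fingers":155},{"dx":0.006,"dy":0.001,"dz":0,"wx":0,"wy":0,"wz":0,"fingers":155},{"dx":0.006,"dy":0.001,"dz":0,"wx":0,"wy":0,"wz":0,"fingers":155},{"dx":0.006,"dy":0.001,"dz":0,"wx":0,"wy":0,"wz":0,"fingers":155},{"dx":0.006,"dy":0.001,"dz":0,"wx":0,"wy":0,"wz":0,"fingers":155}])

```text
t: 5.25
eef_pos: [0.5034, -0.0178, 0.1812]
tcp_rot: [0.0, 0.69, 0.723, 0.0]
ft_force: [-0.3, 0.7, -0.4]
opening: 0.0371
grip_force: 0.0
```

```bash
python3 - <<'E'
from h import *
im=optics.camera('scene')
goal([.5035,-.018,.181],1.623)
a=cv2.resize(im[115:185,285:355],None,fx=8,fy=8,interpolation=cv2.INTER_CUBIC)
a=(255*(a/255.)**.4).astype(np.uint8);cv2.imwrite('pics/e.png',a)
E
```

```text
t 5.3 tcp [ 0.5034 -0.0178  0.1812] F [-0.4956  0.9086  0.5296] open 0.036903833373275276 grip 0.0
shift [-0.0003  0.0001  0.0002] rot [-0.      0.     -0.0053]
```

View pics/e.png

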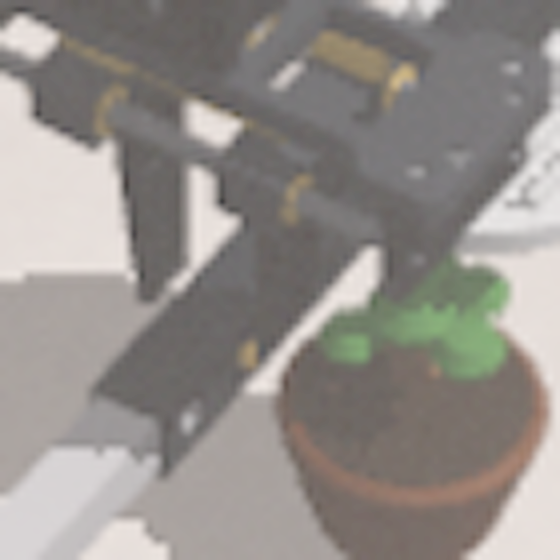

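```bash
python3 - <<'E'
from h import *
s=manip.state();p=s["eef_pos"];R=Rt(s);o=s["opening"]
m=optics.camera_model('scene');print("cam",-np.array(m["R"]).T@np.array(m["t"]))
def pr(X):
    q=np.array(m["K"])@(np.array(m["R"])@X+np.array(m["t"]));return ((q[:2]/q[2])-[285,115])*8
for sg in(-1,1):
  for d in(0,.012):
    for sx in(-.01,.01): print(sg,d,sx,pr(p+R.apply([sx,sg*(o/2+d),0])),pr(p+R.apply([sx,sg*(o/2+d),-.06])))
for X in([.5215,-.0193,.2],[.5165,-.0195,.2]):print(pr(np.array(X)))
# elbow-level checks: sleeve inner end corners
E=np.array([.512,-.184,.2]);y=np.array([-.052,.9986,0]);x=np.array([.9986,.052,0])
for a in(-.013,.013):
  for z in(-.013,.013):print("end",pr(E+.116*y+a*x+[0,0,z]))
E
```

```text
cam [ 0.9392 -0.607   0.9652]
-1 0 -0.01 [147.5681 357.0275] [144.2958 218.6124]
-1 0 0.01 [183.5357 318.3469] [181.951  179.5476]
-1 0.012 -0.01 [115.898  341.3524] [111.1717 202.7324]
-1 0.012 0.01 [152.0416 302.9601] [149.0193 163.9727]
1 0 -0.01 [246.4128 405.9506] [247.7495 268.2089]
1 0 0.01 [281.8169 366.3632] [284.7877 228.1839]
1 0.012 -0.01 [279.0339 422.0964] [281.9155 284.5883]
1 0.012 0.01 [314.2474 382.2075] [318.7446 244.2437]
[259.308  348.2363]
[245.679  341.4892]
end [ 87.0331 432.6683]
end [ 84.3916 374.1757]
end [158.0457 468.2709]
end [156.8252 410.0226]
```

The overlay matches the -x finger, but I can't make out the +x finger in this view. I'll settle it by feel with a 3 N close: about 29 to 31 mm means it's on the button, 26 mm means it missed.

Call:
servo_tool(force=3, rows=[{"dx":0,"dy":0,"dz":0,"wx":0,"wy":0,"wz":0,"fingers":165},{"dx":0,"dy":0,"dz":0,"wx":0,"wy":0,"wz":0,"fingers":170},{"dx":0,"dy":0,"dz":0,"wx":0,"wy":0,"wz":0,"fingers":175},{"dx":0,"dy":0,"dz":0,"wx":0,"wy":0,"wz":0,"fingers":180},{"dx":0,"dy":0,"dz":0,"wx":0,"wy":0,"wz":0,"fingers":190},{"dx":0,"dy":0,"dz":0,"wx":0,"wy":0,"wz":0,"fingers":200},{"dx":0,"dy":0,"dz":0,"wx":0,"wy":0,"wz":0,"fingers":200},{"dx":0,"dy":0,"dz":0,"wx":0,"wy":0,"wz":0,"fingers":200}])

```text
t: 6.1
eef_pos: [0.5036, -0.0177, 0.1812]
tcp_rot: [0.0, 0.69, 0.724, 0.0]
ft_force: [1.3, -0.6, -1.0]
opening: 0.026
grip_force: 3.0
```

```bash
python3 - <<'E'
from h import *
im=optics.camera('scene')
goal([.5035,-.018,.181],1.623)
s=manip.state();p=s["eef_pos"];R=Rt(s);o=s["opening"];print(s["torque"])
m=optics.camera_model('scene')
def pr(X):
    q=np.array(m["K"])@(np.array(m["R"])@X+np.array(m["t"]));return ((q[:2]/q[2])-[265,85])*6
a=cv2.resize(im[85:185,265:365],None,fx=6,fy=6,interpolation=cv2.INTER_CUBIC)
a=(255*(a/255.)**.4).astype(np.uint8)
for sg in(-1,1):
  P=np.array([pr(p+R.apply([sx,sg*o/2,z])) for sx,z in((-.01,0),(.01,0),(.01,-.06),(-.01,-.06))]).astype(int)
  cv2.polylines(a,[P],True,(0,0,255),1)
cv2.imwrite('pics/f.png',a)
E
```

```text
t 6.15 tcp [ 0.5036 -0.0177  0.1812] F [ 0.8156 -0.8566 -0.5744] open 0.02617068847252041 grip 3.002710836008191
shift [-0.0003 -0.0001  0.0002] rot [ 0.0004 -0.     -0.0051]
[-0.0084 -0.3258  0.0527]
```

View pics/f.png

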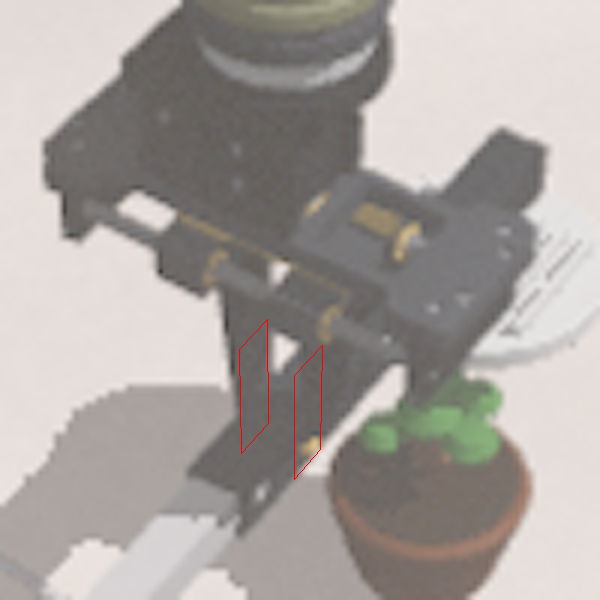

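The fingers closed on the bare sleeve (26.0 mm), and the button is visible at crop (313,445), below the visible end of the +x finger. So the tips sit too high. I'll open, go 14 mm lower and feel again.

Call:
servo_tool(force=3, rows=[{"dx":0,"dy":0,"dz":0,"wx":0,"wy":0,"wz":0,"fingers":140},{"dx":0,"dy":0,"dz":0,"wx":0,"wy":0,"wz":0,"fingers":140},{"dx":0,"dy":0,"dz":0,"wx":0,"wy":0,"wz":0,"fingers":140},{"dx":0,"dy":0,"dz":0.007,"wx":0,"wy":0,"wz":0,"fingers":140},{"dx":0,"dy":0,"dz":0.014,"wx":0,"wy":0,"wz":0,"fingers":140},{"dx":0,"dy":0,"dz":0.014,"wx":0,"wy":0,"wz":0,"fingers":165},{"dx":0,"dy":0,"dz":0.014,"wx":0,"wy":0,"wz":0,"fingers":180},{"dx":0,"dy":0,"dz":0.014,"wx":0,"wy":0,"wz":0,"fingers":200}])

```text
t: 6.95
eef_pos: [0.5038, -0.0177, 0.1672]
tcp_rot: [0.0, 0.69, 0.724, 0.0]
ft_force: [4.8, 0.8, -2.7]
opening: 0.0265
grip_force: 3.0
```

Call:
servo_tool(rows=[{"dx":0,"dy":0,"dz":0,"wx":0,"wy":0,"wz":0,"fingers":200},{"dx":0,"dy":0,"dz":0,"wx":0,"wy":0,"wz":0,"fingers":200},{"dx":0,"dy":0,"dz":0,"wx":0,"wy":0,"wz":0,"fingers":200},{"dx":0,"dy":0,"dz":0,"wx":0,"wy":0,"wz":0,"fingers":200},{"dx":0,"dy":0,"dz":0,"wx":0,"wy":0,"wz":0,"fingers":200},{"dx":0,"dy":0,"dz":0,"wx":0,"wy":0,"wz":0,"fingers":200},{"dx":0,"dy":0,"dz":0,"wx":0,"wy":0,"wz":0,"fingers":200},{"dx":0,"dy":0,"dz":0,"wx":0,"wy":0,"wz":0,"fingers":200}])

```text
t: 7.75
eef_pos: [0.5034, -0.0177, 0.1672]
tcp_rot: [0.0, 0.69, 0.724, -0.0]
ft_force: [1.2, 0.6, -1.7]
opening: 0.0264
grip_force: 3.0
```

```bash
python3 - <<'E'
from h import *
im=optics.camera('scene')
goal([.5035,-.018,.167],1.623)
a=cv2.resize(im[110:180,290:350],None,fx=10,fy=8.5,interpolation=cv2.INTER_CUBIC)
a=cv2.createCLAHE(4,(2,2)).apply(cv2.cvtColor((255*(a/255.)**.4).astype(np.uint8),cv2.COLOR_BGR2GRAY))
cv2.imwrite('pics/g.png',a)
E
```

```text
t 7.8 tcp [ 0.5034 -0.0177  0.1671] F [ 0.8418 -0.9286 -0.8467] open 0.02592929910156826 grip 3.0101703002583236
shift [-0.0003  0.0001  0.0001] rot [-0.      0.0001 -0.0052]
```

View pics/g.png

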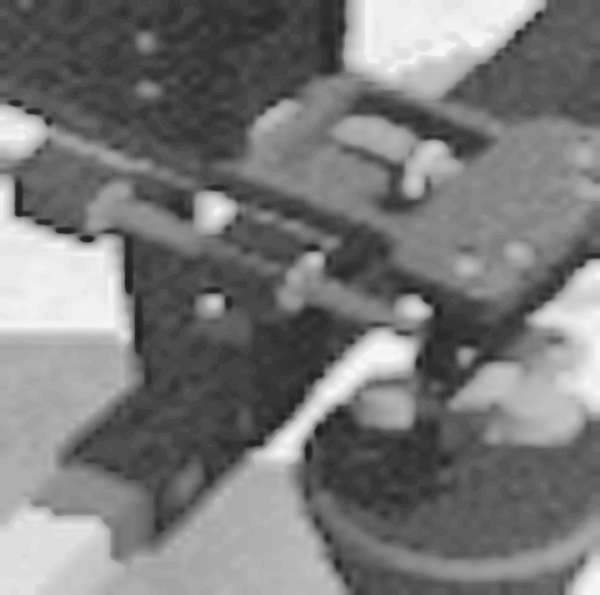

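The button spot seems gone now, yet the grip still reads 26 mm. I'll compare raw pixels against the first picture to find where the +x finger really ends.

```bash
python3 - <<'E'
from h import *
im=optics.camera('scene');cv2.imwrite('pics/now.png',im);a=cv2.imread('pics/scene0.png')
f=lambda i:i[138:174,300:334].sum(2)//3
print("start");[print(138+k,*["%3d"%v for v in r]) for k,r in enumerate(f(a.astype(int)))]
print("now");[print(138+k,*["%3d"%v for v in r]) for k,r in enumerate(f(im.astype(int)))]
for n in("button_cap","sleeve_tube"):
    for r in spotter.trace("scene",n)[:2]: 
        ys,xs=np.nonzero(r["mask"]);print(n,r["conf"],r["xy"],len(xs),xs.min(),xs.max(),ys.min(),ys.max())
    print(spotter.spot_point("scene",n)[:2])
E
```

```text
start
138 173 173 175 174 173 174 176 176 175 173 173 174 175 173 174 174 174 176 167  69  34  34  34  35  35  35  36  36  35  34  35  33  34  33
139 174 175 175 175 176 175 174 176 176 175 175 176 177 176 177 177 176 167  78  39  35  33  35  34  34  34  35  34  34  34  36  33  33  32
140 176 175 175 176 176 178 176 177 177 176 175 177 176 177 178 178 166  80  37  34  34  35  34  34  34  35  35  35  35  34  33  32  32  33
141 176 176 176 178 178 179 178 176 177 177 176 178 176 177 177 170 103  37  34  34  35  35  35  34  34  34  35  35  34  33  32  33  33  31
142 175 175 175 178 178 178 178 176 177 177 178 179 179 177 171 106  43  35  34  37  35  35  33  35  35  33  34  33  33  31  33  31  32  38
143 174 174 176 175 176 176 175 176 177 177 177 178 179 170 104  45  33  36  36  35  34  35  34  36  35  34  34  33  33  34  33  31  37  61
144 174 174 175 174 175 174 175 176 177 177 178 179 172 105  43  35  34  35  34  34  34  36  33  35  35  33  32  32  31  33  32  42 103 158
145 176 176 176 176 175 175 177 177 177 178 178 172 106  43  35  34  34  34  34  34  32  36  34  34  34  33  31  3
[... 8510 characters left out ...]
 81  47  33  36  41  31  33  28  32  30  32  26  33  34  33
171  72  62  58  55  45  28  27  33  55  84  84  83  85  81  84  84  84  85  83  83  74  31  35  39  42  34  31  32  34  32  32  31  35  33
172 120  58  55  55  44  28  31  56  79  84  84  84  83  83  85  83  84  84  83  83  80  46  31  33  39  41  35  32  33  33  33  33  34  33
173 121  57  57  55  39  31  55  82  86  83  84  84  84  83  84  84  85  83  84  84  82  73  30  34  35  40  41  38  30  31  33  34  32  33
[{'xy': [278.6, 194.5], 'conf': 0.48}]
sleeve_tube 0.58 [353.5, 131.9] 841 298 365 107 172
sleeve_tube 0.44 [305.8, 164.6] 1741 261 365 106 215
[{'xy': [313.2, 155.4], 'conf': 0.76}, {'xy': [346.3, 233.2], 'conf': 0.44}]
```

The pixels show the finger with a vertical left edge at column 315, ending near row 161 and now covering the button. A 26 mm opening at 3 N would still be odd if it were pressing. I'll test by easing to about 28.5 mm: grip force left there means the button is pushing back.

Call:
servo_tool(force=3, rows=[{"dx":0,"dy":0,"dz":0,"wx":0,"wy":0,"wz":0,"fingers":178},{"dx":0,"dy":0,"dz":0,"wx":0,"wy":0,"wz":0,"fingers":178},{"dx":0,"dy":0,"dz":0,"wx":0,"wy":0,"wz":0,"fingers":178},{"dx":0,"dy":0,"dz":0,"wx":0,"wy":0,"wz":0,"fingers":178},{"dx":0,"dy":0,"dz":0,"wx":0,"wy":0,"wz":0,"fingers":178},{"dx":0,"dy":0,"dz":0,"wx":0,"wy":0,"wz":0,"fingers":178},{"dx":0,"dy":0,"dz":0,"wx":0,"wy":0,"wz":0,"fingers":178},{"dx":0,"dy":0,"dz":0,"wx":0,"wy":0,"wz":0,"fingers":178}])

```text
t: 8.85
eef_pos: [0.5035, -0.0176, 0.1673]
tcp_rot: [0.0, 0.69, 0.724, 0.0]
ft_force: [2.0, 0.5, 0.3]
opening: 0.0288
grip_force: 1.7
```

```bash
python3 - <<'E'
from h import *
im=optics.camera('scene')
goal([.5035,-.018,.167],1.623)
f=lambda i:i[150:172,306:330].sum(2)//3
[print(150+k,*["%3d"%v for v in r]) for k,r in enumerate(f(im.astype(int)))]
E
```

```text
t 8.9 tcp [ 0.5035 -0.0176  0.1673] F [ 3.0782  0.6595 -0.7289] open 0.02885672680992887 grip 1.7208910023327917
shift [-0.0004 -0.      0.0003] rot [ 0.0003 -0.0002 -0.0052]
150  24  26  25  26  24  25  27  31  31  28  25  24  24  24  24  24  26  26  35  83 179 188 182 175
151  26  27  24  28  25  27  26  25  25  24  26  25  25  25  24  24  25  28  54 145 190 190 189 188
152  27  27  27  27  25  25  26  26  28  26  25  24  24  25  23  25  26  55 141 182 188 189 189 181
153  28  26  27  26  26  27  26  25  25  25  24  24  25  24  24  25  39 108 182 185 177 117 114  88
154  27  27  26  26  24  27  26  25  26  27  27  26  24  25  26  29  78 177 185 173  85  48  47  39
155  27  26  27  26  26  26  25  27  25  26  26  25  26  24  26  39 108 184 174  81  38  35  35  36
156  26  27  26  26  27  26  27  29  28  24  25  25  24  23  25  67 178 176 107  39  44  55  56  55
157  26  27  26  27  26  26  27  25  26  31  24  26  24  26  26  56 136  66  43  35  37  47  57  59
158  25  28  26  26  28  28  26  27  33  38  25  24  26  24  50 123  67  29  26  33  37  45  50  54
159  25  27  25  26  25  
[... 574 characters left out ...]

165  27  29  37  35  26  25  32  66  84  82  84  83  79  49  30  29  26  27  27  28  26  27  27  29
166  27  35  51  32  25  35  65  81  82  83  85  83  79  47  31  31  27  29  29  27  27  27  26  27
167  30  40  45  27  32  55  82  84  82  83  83  84  80  60  32  31  31  28  28  27  28  27  29  29
168  25  32  31  32  55  81  85  84  82  84  85  83  83  74  31  37  41  32  26  27  29  29  29  28
169  27  29  27  46  82  85  84  83  85  83  84  85  83  81  46  36  41  36  31  32  28  27  28  29
170  28  30  43  80  84  85  85  84  83  84  84  85  84  80  48  32  37  39  33  33  32  31  28  31
171  28  41  79  85  84  84  84  84  84  83  85  84  84  83  75  30  33  38  41  36  31  33  34  33
```

It reads 28.9 mm with 1.7 N still on the pad, so the +x pad is on the button. Next I'll squeeze at 15 N and ease the sleeve in gently.

Call:
servo_tool(force=15, rows=[{"dx":0,"dy":0,"dz":0,"wx":0,"wy":0,"wz":0,"fingers":215},{"dx":0,"dy":0,"dz":0,"wx":0,"wy":0,"wz":0,"fingers":215},{"dx":0,"dy":0,"dz":0,"wx":0,"wy":0,"wz":0,"fingers":215},{"dx":0,"dy":0,"dz":0,"wx":0,"wy":0,"wz":0,"fingers":215},{"dx":-0.0004,"dy":0,"dz":0,"wx":0,"wy":0,"wz":0,"fingers":215},{"dx":-0.0008,"dy":0,"dz":0,"wx":0,"wy":0,"wz":0,"fingers":215},{"dx":-0.0012,"dy":0,"dz":0,"wx":0,"wy":0,"wz":0,"fingers":215},{"dx":-0.0015,"dy":0,"dz":0,"wx":0,"wy":0,"wz":0,"fingers":215}])

```text
t: 9.7
eef_pos: [0.5036, -0.0188, 0.1674]
tcp_rot: [-0.0, 0.69, 0.724, 0.0]
ft_force: [1.6, 4.5, 2.7]
opening: 0.0262
grip_force: 14.9
```

Call:
servo_tool(rows=[{"dx":-0.0003,"dy":0,"dz":0,"wx":0,"wy":0,"wz":0,"fingers":215},{"dx":-0.0006,"dy":0,"dz":0,"wx":0,"wy":0,"wz":0,"fingers":215},{"dx":-0.0009,"dy":0,"dz":0,"wx":0,"wy":0,"wz":0,"fingers":215},{"dx":-0.0012,"dy":0,"dz":0,"wx":0,"wy":0,"wz":0,"fingers":215},{"dx":-0.0015,"dy":0,"dz":0,"wx":0,"wy":0,"wz":0,"fingers":215},{"dx":-0.0018,"dy":0,"dz":0,"wx":0,"wy":0,"wz":0,"fingers":215},{"dx":-0.002,"dy":0,"dz":0,"wx":0,"wy":0,"wz":0,"fingers":215},{"dx":-0.002,"dy":0,"dz":0,"wx":0,"wy":0,"wz":0,"fingers":215}])

```text
t: 10.5
eef_pos: [0.5037, -0.021, 0.1674]
tcp_rot: [-0.0, 0.69, 0.724, 0.0]
ft_force: [0.4, 5.0, 4.0]
opening: 0.026
grip_force: 14.9
```

Call:
servo_tool(rows=[{"dx":-0.0003,"dy":0,"dz":0,"wx":0,"wy":0,"wz":0,"fingers":215},{"dx":-0.0006,"dy":0,"dz":0,"wx":0,"wy":0,"wz":0,"fingers":215},{"dx":-0.001,"dy":0,"dz":0,"wx":0,"wy":0,"wz":0,"fingers":215},{"dx":-0.0014,"dy":0,"dz":0,"wx":0,"wy":0,"wz":0,"fingers":215},{"dx":-0.0018,"dy":0,"dz":0,"wx":0,"wy":0,"wz":0,"fingers":215},{"dx":-0.0022,"dy":0,"dz":0,"wx":0,"wy":0,"wz":0,"fingers":215},{"dx":-0.0025,"dy":0,"dz":0,"wx":0,"wy":0,"wz":0,"fingers":215},{"dx":-0.0025,"dy":0,"dz":0,"wx":0,"wy":0,"wz":0,"fingers":215}])

```text
t: 11.3
eef_pos: [0.5038, -0.0233, 0.1674]
tcp_rot: [-0.0, 0.69, 0.724, 0.0]
ft_force: [1.3, 5.2, 3.7]
opening: 0.0261
grip_force: 14.9
```

Call:
servo_tool(rows=[{"dx":-0.0005,"dy":0,"dz":0,"wx":0,"wy":0,"wz":0,"fingers":215},{"dx":-0.001,"dy":0,"dz":0,"wx":0,"wy":0,"wz":0,"fingers":215},{"dx":-0.0016,"dy":0,"dz":0,"wx":0,"wy":0,"wz":0,"fingers":215},{"dx":-0.0022,"dy":0,"dz":0,"wx":0,"wy":0,"wz":0,"fingers":215},{"dx":-0.0028,"dy":0,"dz":0,"wx":0,"wy":0,"wz":0,"fingers":215},{"dx":-0.0034,"dy":0,"dz":0,"wx":0,"wy":0,"wz":0,"fingers":215},{"dx":-0.004,"dy":0,"dz":0,"wx":0,"wy":0,"wz":0,"fingers":215},{"dx":-0.004,"dy":0,"dz":0,"wx":0,"wy":0,"wz":0,"fingers":215}])

```text
t: 12.1
eef_pos: [0.504, -0.0279, 0.1672]
tcp_rot: [0.0, 0.69, 0.723, -0.0]
ft_force: [2.0, 3.1, 3.2]
opening: 0.0262
grip_force: 14.9
```

```bash
python3 - <<'E'
from h import *
im=optics.camera('scene');optics.camera('top')
goal([.5035,-.018,.167],1.623)
for c in("scene","top"):
    for r in spotter.spot_point(c,"sleeve_end")[:1]: print(c,r["conf"],r["xy"],atz(c,r["xy"],.2))
# inner end white mark near (308,167) and hole moved?
f=lambda i:i[162:180,292:318].sum(2)//3
[print(162+k,*["%3d"%v for v in r]) for k,r in enumerate(f(im.astype(int)))]
E
```

```text
t 12.2 tcp [ 0.504  -0.0279  0.1672] F [2.4982 2.9675 3.6199] open 0.026140586269613658 grip 14.943451825529337
shift [ 0.0099 -0.      0.0002] rot [ 0.0003  0.0004 -0.0052]
scene 0.72 [349.3, 113.5] [0.4932 0.1651 0.2   ]
top 0.66 [204.7, 230.4] [0.4922 0.1672 0.2   ]
162  85  84  84  83  65  29  27  28  28  28  29  29  29  27  27  27  27  26  25  28  31  27  25  30  78 175
163  85  84  82  65  35  27  28  28  28  27  29  27  28  28  27  26  28  26  27  27  31  27  26  53 140 186
164  87  83  65  33  27  29  28  27  26  26  28  30  27  27  28  28  26  26  28  27  27  27  30  67  95 104
165  87  81  40  29  27  27  28  28  29  28  27  28  27  28  27  27  27  28  27  26  27  39  64  81  84  84
166  85  65  29  27  30  28  28  27  28  29  27  26  26  26  29  27  26  27  28  29  51  79  82  83  84  83
167  86  79  45  52  33  27  27  29  27  28  27  28  28  28  29  31  28  27  30  45  80  83  83  83  83  83
168  87  79  71  72  69  66  41  26  27  29  30  26  28  31  44  37  26  29  45  81  83  83  83  82  83  84
169  80  75  73  74  72  74  70  66  42  29  28  29  29  40  54  32  26  3
[... 413 characters left out ...]
  32  55  82  83  84  84  83  83  83  83  84  82  83
174 161 153 154 154 155 144  65  59  56  55  39  27  29  47  81  84  85  84  85  84  84  84  83  84  85  84
175 162 163 163 164 161 139  60  57  57  52  36  28  45  81  85  84  86  86  85  84  84  85  84  84  84  83
176 163 163 162 162 153 129 112  58  55  47  30  39  80  84  85  84  87  83  84  83  86  86  85  86  85  84
177 163 162 162 153 132 128 119  57  60  74  63  66  85  85  84  84  84  83  84  84  85  86  86  84  84  84
178 164 164 159 131 129 128 120  60  77  83  84  82  86  85  85  84  84  85  84  85  84  85  85  84  84  85
179 163 160 140 129 128 128 119  71  86  87  86  86  85  86  85  84  85  85  84  83  86  84  85  85  84  85
```

The sleeve has ridden over with the pads: the hole mark shifted by about 10 mm, and the force dropped to bare friction. I'll lower the grip to 5 N, so that the pads slip before 12 N, and slide on.

Call:
servo_tool(force=5, rows=[{"dx":0,"dy":0,"dz":0,"wx":0,"wy":0,"wz":0,"fingers":215},{"dx":-0.001,"dy":0,"dz":0,"wx":0,"wy":0,"wz":0,"fingers":215},{"dx":-0.003,"dy":0,"dz":0,"wx":0,"wy":0,"wz":0,"fingers":215},{"dx":-0.006,"dy":0,"dz":0,"wx":0,"wy":0,"wz":0,"fingers":215},{"dx":-0.009,"dy":0,"dz":0,"wx":0,"wy":0,"wz":0,"fingers":215},{"dx":-0.012,"dy":0,"dz":0,"wx":0,"wy":0,"wz":0,"fingers":215},{"dx":-0.014,"dy":0,"dz":0,"wx":0,"wy":0,"wz":0,"fingers":215},{"dx":-0.015,"dy":0,"dz":0,"wx":0,"wy":0,"wz":0,"fingers":215}])

```text
t: 13.1
eef_pos: [0.5048, -0.0427, 0.1674]
tcp_rot: [0.0, 0.69, 0.723, 0.0]
ft_force: [3.0, 4.1, 3.9]
opening: 0.0262
grip_force: 5.0
```

Call:
servo_tool(rows=[{"dx":-0.0006,"dy":0,"dz":0,"wx":0,"wy":0,"wz":0,"fingers":215},{"dx":-0.0012,"dy":0,"dz":0,"wx":0,"wy":0,"wz":0,"fingers":215},{"dx":-0.0018,"dy":0,"dz":0,"wx":0,"wy":0,"wz":0,"fingers":215},{"dx":-0.0024,"dy":0,"dz":0,"wx":0,"wy":0,"wz":0,"fingers":215},{"dx":-0.003,"dy":0,"dz":0,"wx":0,"wy":0,"wz":0,"fingers":215},{"dx":-0.0036,"dy":0,"dz":0,"wx":0,"wy":0,"wz":0,"fingers":215},{"dx":-0.0042,"dy":0,"dz":0,"wx":0,"wy":0,"wz":0,"fingers":215},{"dx":-0.0045,"dy":0,"dz":0,"wx":0,"wy":0,"wz":0,"fingers":215}])

```text
t: 13.9
eef_pos: [0.5051, -0.0471, 0.1674]
tcp_rot: [0.0, 0.69, 0.724, 0.0]
ft_force: [2.3, 4.3, 5.6]
opening: 0.0262
grip_force: 5.1
```

```bash
cat >> h.py <<'E'
def look():
    a=optics.camera('scene');b=optics.camera('top');goal([.5035,-.018,.167],1.623)
    for c in("scene","top"):
        for r in spotter.spot_point(c,"sleeve_end")[:1]: print(c,r["conf"],r["xy"],atz(c,r["xy"],.2)[1])
    return a
E
python3 - <<'E'
from h import *
im=look();[print(154+k,*["%3d"%v for v in r]) for k,r in enumerate(im.astype(int)[154:166,308:326].sum(2)//3)]
E
```

```text
t 14.0 tcp [ 0.5051 -0.0471  0.1674] F [3.046  3.9572 4.4599] open 0.026265442977534196 grip 5.055133863352239
shift [ 0.0292 -0.0002  0.0004] rot [ 0.0007 -0.0001 -0.0051]
scene 0.61 [347.1, 118.2] 0.14599568434921395
top 0.7 [211.0, 229.3] 0.1534573107082124
154  29  27  30  37  31  24  27  29  33  38  40  41  40  40  45  85 127  45
155  26  27  28  25  25  24  25  25  34  67  50  38  41  42  42  49  60  29
156  26  25  24  25  24  24  24  25  41  90  42  32  36  40  41  43  40  27
157  26  26  25  23  26  24  24  24  35  54  33  54 133 127  59  39  37  27
158  26  25  25  25  24  24  26  25  31  34  41 107 180 169  55  30  34  28
159  25  26  25  26  24  25  25  27  30  42 107 178 176  80  33  26  28  27
160  27  24  25  24  26  23  25  26  43 108 178 181 139  35  28  27  25  27
161  26  24  24  24  26  25  26  31  83 178 187 175  68  30  26  27  27  26
162  26  26  25  25  24  25  30  80 177 186 180 137  32  29  26  26  26  26
163  27  24  25  24  26  26  52 141 185 186 181 130  30  28  27  28  27  30
164  25  26  26  26  25  25  42  95 104 104 100  66  29  30  26  27  27  29
165  25  25  25  26  23  29  54  84  83  84  79  49  29  30  28  26  27  27
```

Call:
servo_tool(rows=[{"dx":-0.0006,"dy":0,"dz":0,"wx":0,"wy":0,"wz":0,"fingers":215},{"dx":-0.0012,"dy":0,"dz":0,"wx":0,"wy":0,"wz":0,"fingers":215},{"dx":-0.0018,"dy":0,"dz":0,"wx":0,"wy":0,"wz":0,"fingers":215},{"dx":-0.0024,"dy":0,"dz":0,"wx":0,"wy":0,"wz":0,"fingers":215},{"dx":-0.003,"dy":0,"dz":0,"wx":0,"wy":0,"wz":0,"fingers":215},{"dx":-0.0035,"dy":0,"dz":0,"wx":0,"wy":0,"wz":0,"fingers":215},{"dx":-0.004,"dy":0,"dz":0,"wx":0,"wy":0,"wz":0,"fingers":215},{"dx":-0.004,"dy":0,"dz":0,"wx":0,"wy":0,"wz":0,"fingers":215}])

```text
t: 14.9
eef_pos: [0.5052, -0.0514, 0.1673]
tcp_rot: [0.0, 0.69, 0.724, 0.0]
ft_force: [4.0, 2.4, 4.4]
opening: 0.0264
grip_force: 5.1
```

Call:
servo_tool(rows=[{"dx":-0.0006,"dy":0,"dz":0,"wx":0,"wy":0,"wz":0,"fingers":215},{"dx":-0.0012,"dy":0,"dz":0,"wx":0,"wy":0,"wz":0,"fingers":215},{"dx":-0.0018,"dy":0,"dz":0,"wx":0,"wy":0,"wz":0,"fingers":215},{"dx":-0.0024,"dy":0,"dz":0,"wx":0,"wy":0,"wz":0,"fingers":215},{"dx":-0.003,"dy":0,"dz":0,"wx":0,"wy":0,"wz":0,"fingers":215},{"dx":-0.0035,"dy":0,"dz":0,"wx":0,"wy":0,"wz":0,"fingers":215},{"dx":-0.004,"dy":0,"dz":0,"wx":0,"wy":0,"wz":0,"fingers":215},{"dx":-0.004,"dy":0,"dz":0,"wx":0,"wy":0,"wz":0,"fingers":215}])

```text
t: 15.7
eef_pos: [0.5052, -0.0559, 0.167]
tcp_rot: [0.0, 0.69, 0.723, -0.0]
ft_force: [3.7, -2.1, 2.9]
opening: 0.0264
grip_force: 5.0
```

The force along the boom flipped sign, so it may have clicked. I'll look before pulling any further.

```bash
python3 - <<'E'
from h import *
im=look()
cv2.imwrite('pics/now2.png',im)
[print(150+k,*["%3d"%v for v in r]) for k,r in enumerate(im.astype(int)[150:166,306:326].sum(2)//3)]
a=cv2.resize(im[130:190,285:345],None,fx=10,fy=10,interpolation=cv2.INTER_CUBIC)
cv2.imwrite('pics/h.png',(255*(a/255.)**.4).astype(np.uint8))
E
```

```text
t 15.8 tcp [ 0.5051 -0.0558  0.167 ] F [ 4.5823 -2.8575  3.1034] open 0.02650671221392652 grip 5.027227462269366
shift [ 0.0378  0.0001 -0.0001] rot [-0.0002  0.0011 -0.0054]
scene 0.59 [345.8, 119.9] 0.13837119939779052
top 0.6 [213.7, 230.4] 0.14743079174459495
150  29  27  28  29  31  41  44  27  26  27  24  27  30  36  44  40  42  41  40  41
151  35  34  27  31  47  49  47  27  26  26  25  27  30  29  40  42  42  41  40  42
152  31  35  36  41  47  45  39  28  25  23  26  30  29  27  31  35  39  40  41  43
153  29  28  33  55  44  44  40  40  30  28  32  31  30  28  29  29  31  36  39  41
154  28  28  39  50  39  38  44  43  41  41  35  31  31  28  28  28  28  30  32  36
155  28  28  35  51  50  34  38  39  45  44  40  40  35  30  30  28  27  28  29  30
156  28  28  31  45  36  28  28  36  38  41  42  43  41  39  57 128 121  27  27  29
157  28  29  29  30  25  26  26  25  34  51  38  40  44  42  43  64  77  28  26  26
158  26  27  25  25  26  24  24  25  40  88 100  55  39  40  44  43  43  26  27  26
159  27  26  25  26  25  26  24  26  38  81 106  88  90  61  41  42  41  25  26  28
160  27  25  26  24  26  25  25  27  31  41  63 113 177 169  88  37  37  26  28  27
161  25  26  25  27  24  26  25  26  30  41 109 179 187 176  60  31  31  26  25  27
162  24  26  26  24  24  26  24  26  34  84 179 187 181 136  33  29  27  26  25  28
163  25  26  24  25  24  26  24  31  83 174 185 186 182 130  30  30  27  26  28  28
164  25  25  26  25  23  27  27  37  72 104 103 105 101  65  31  29  27  25  25  28
165  26  25  26  25  24  25  31  63  83  83  84  83  79  50  29  30  26  30  31  27
```

View pics/h.png

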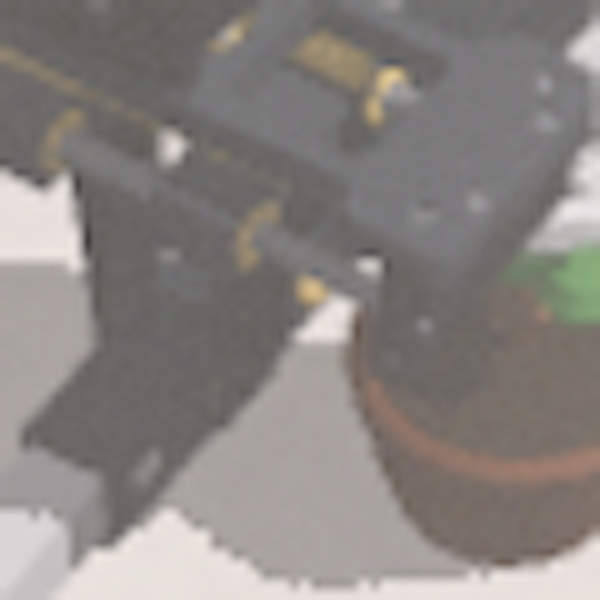

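The brass button shows again at crop (312,290), beside the pads and standing proud at raw (316,159): it has clicked out at about 38 mm. I'll open and withdraw straight up.

Call:
servo_tool(rows=[{"dx":0,"dy":0,"dz":0,"wx":0,"wy":0,"wz":0,"fingers":120},{"dx":0,"dy":0,"dz":0,"wx":0,"wy":0,"wz":0,"fingers":60},{"dx":0,"dy":0,"dz":0,"wx":0,"wy":0,"wz":0,"fingers":60},{"dx":0,"dy":0,"dz":0,"wx":0,"wy":0,"wz":0,"fingers":60},{"dx":0,"dy":0,"dz":0,"wx":0,"wy":0,"wz":0,"fingers":60},{"dx":0,"dy":0,"dz":-0.02,"wx":0,"wy":0,"wz":0,"fingers":60},{"dx":0,"dy":0,"dz":-0.06,"wx":0,"wy":0,"wz":0,"fingers":60},{"dx":0,"dy":0,"dz":-0.1,"wx":0,"wy":0,"wz":0,"fingers":60}])

```text
t: 16.7
eef_pos: [0.5042, -0.0549, 0.2671]
tcp_rot: [-0.001, 0.69, 0.724, -0.001]
ft_force: [0.1, -0.4, -0.2]
opening: 0.0724
grip_force: 0.0
```

```bash
python3 - <<'E'
from h import *
im=look()
[print(153+k,*["%3d"%v for v in r]) for k,r in enumerate(im.astype(int)[153:165,306:326].sum(2)//3)]
a=cv2.resize(im[90:190,265:365],None,fx=6,fy=6,interpolation=cv2.INTER_CUBIC)
cv2.imwrite('pics/i.png',(255*(a/255.)**.5).astype(np.uint8))
E
```

```text
t 16.8 tcp [ 0.508  -0.0557  0.2744] F [ 0.6374 -0.352   0.437 ] open 0.0726750215667013 grip 0.0
shift [ 0.0381 -0.0039  0.1072] rot [ 0.0108  0.0028 -0.0051]
scene 0.67 [345.8, 119.2] 0.14065473568903553
top 0.63 [213.6, 232.8] 0.1474566255039042
153  38  34  32  33  34  35  34  35  35  33  34  34  32  30  33  32  32  43 106 168
154  32  32  34  33  34  34  34  34  33  33  34  31  32  32  30  32  44 107 175 172
155  34  32  34  32  35  33  33  34  34  32  31  31  31  32  32  36  84 174 174  84
156  34  34  35  34  36  33  34  33  34  32  33  38  30  30  37  83 175 175 106  39
157  33  36  33  35  35  34  33  35  35  39  73  91  31  35  82 169 135  67  43  36
158  35  33  33  35  35  33  34  32  34  61 129 141  66  54 139 172  67  31  29  33
159  34  34  33  33  33  34  33  32  34  59 116 127  95 139 169  81  35  30  29  29
160  34  35  33  35  34  33  32  34  33  47  69  72 112 174 137  35  30  30  28  30
161  35  34  35  34  34  33  32  32  32  32  48 110 177 174  68  31  29  30  28  30
162  33  34  35  34  32  32  34  31  31  44 108 175 177 134  36  32  29  28  29  28
163  33  34  34  32  33  32  32  33  35  83 175 184 179 128  32  31  30  29  28  29
164  34  34  33  32  32  32  33  33  47  84 104 104  99  65  33  31  29  29  30  29
```

View pics/i.png

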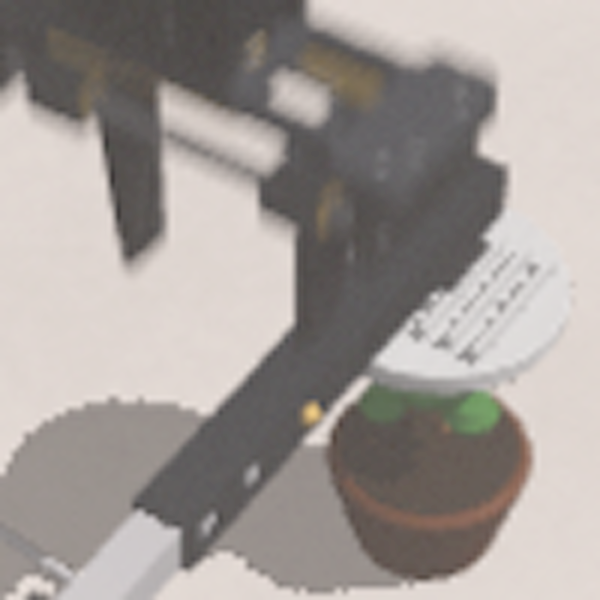

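The button is fully out at crop (312,412), with the same pixels as at the start. Two empty holes now show on the post side, at (252,475) and (208,523), so it sits in the next hole with the lamp over the tree. I'll clear the arm, let it settle and hand in.

Call:
servo_tool(rows=[{"dx":0,"dy":0,"dz":-0.03,"wx":0,"wy":0,"wz":0,"fingers":60},{"dx":0,"dy":0,"dz":-0.06,"wx":0,"wy":0,"wz":0,"fingers":60},{"dx":0,"dy":0,"dz":-0.08,"wx":0,"wy":0,"wz":0,"fingers":60},{"dx":0,"dy":0,"dz":-0.08,"wx":0,"wy":0,"wz":0,"fingers":60},{"dx":0,"dy":0,"dz":-0.08,"wx":0,"wy":0,"wz":0,"fingers":60},{"dx":0,"dy":0,"dz":-0.08,"wx":0,"wy":0,"wz":0,"fingers":60},{"dx":0,"dy":0,"dz":-0.08,"wx":0,"wy":0,"wz":0,"fingers":60},{"dx":0,"dy":0,"dz":-0.08,"wx":0,"wy":0,"wz":0,"fingers":60}])

```text
t: 17.7
eef_pos: [0.5047, -0.0551, 0.3457]
tcp_rot: [-0.001, 0.69, 0.724, -0.001]
ft_force: [0.5, -0.1, 0.8]
opening: 0.073
grip_force: 0.0
```

```bash
python3 -c "
from station import manip
print(manip.finish_job())"
```

```text
the job is handed in; nothing more can be done
None
```

The boom is one hole shorter: the sleeve came in about 38 mm, the button clicked out fully in the next hole, and the lamp is now over the tree. I let go, pulled the arm clear and handed the job in at about 18 s; no verdict came back, and I didn't re-measure the pot, tweezers, hook or case, though the arm never came near them.

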